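Shut the push-latch box left open on the shop counter

TASK

Closing time at the bargain shop: of the two push-latch boxes on the counter, one has its lid standing open. Press that lid down as far as it goes and let go so that it clicks shut, then check it: if it springs up again, press once more. In the end both boxes must be latched shut.

Things in the scene. Friction and masses are not known exactly. Their poses are not given: they have to be found in the camera images.
- lid_a (a joint): Lid angle (rad) of one push-latch box: 0 latched shut, level, flush with the rim; 0.6 sprung open, free edge 63 mm up; -0.075 pressed in to the stop. Each full press and release changes it: open to shut, shut to open. A spring lifts it: 2 N at the pad when open, 5 N near the stop. To count, the pad must sink about 5 to 6 mm below its shut height (stop at 6.4 mm, reached with 10 N).
- lid_b (a joint): The same for the lid of the other, identical box. The boxes stand left and right on the counter in either order, so lid_a may be on either side.
- pad_a (a point): Centre of the black press pad on lid_a, grey, inside the rim of a fixed white box 124 x 100 x 70 mm high, walls 4 mm. Hinge along the short side nearest the robot, 66 mm up; the far edge rises. x: along the lid from hinge to free edge (29 mm beyond the pad), y: along the hinge, z: out of the top. The hinge line is 85 mm along -x and 4 mm along -z from it. Shut, the pad is 70 mm above the counter.
- pad_b (a point): The same point, with the same axes, on lid_b of the other, identical box.

How it is judged:
By the outcome, as a careful person would: the job done as asked, in the order asked, and still so for the second after the job is handed in, with the robot touching nothing.
It also fails if it takes over 32 s, if anything falls off the work surface, if the arm or the gripper's body presses on something with over 40 N, if the wrist force passes 120 N, or if a joint passes its speed limit or range.

ROBOT

A 7-joint arm with a two-finger parallel gripper is mounted at the origin on the work surface. World frame = base frame: x ahead of the robot, y to its left, z up, the work surface at z = 0. Lengths are in mm, angles in degrees, forces in N, time in s.
With the tool pointing down it reaches from about 425 to 800 mm from the base axis. Payload 8.3 kg.
Tool frame: the origin (TCP) lies midway between the tips of the shut fingers; the grasp point (between the pads) lies 19 mm behind it; z points along the fingers, y is the line along which they close (so a half turn about z gives the same grasp; the last joint's range is limited). The gripper opens to 85 mm and grips with 20 to 120 N. Pads are 22 mm wide; open, the fingers measure 114 mm over their backs; the gripper's body (76 mm by 85 mm) begins 54 mm behind the grasp point. The pads swing forward as they close: fully open they stand 13 mm farther back than shut.
Start: joints at [62, 21.967, 0.94, 78.501, -0.361, 79.538, -2.664], TCP at [258.189, -569.158, 231.279] pointing down, gripper open.
Joint ranges: [-169.22, 169.22], [-14.56, 117.87], [-87.37, 89.26], [10.42, 133.3], [-82.24, 262.24], [0.94, 117.77], [-172.7, 172.7]. Speed limits (degrees/s): [136.94, 136.94, 172.46, 172.46, 180, 180, 180].

INTERFACE

Orientations are given as a 3x3 rotation matrix whose columns are the frame's x, y, z axes.
In Python, from station import bot, imaging, job gives the robot as it stands. The module is installed in compiled form; this text tells all that it offers.
- The arm moves only by the shell command python3 -m inch 'ROWS' [OPENING] [FORCE]. ROWS is JSON, a list that holds one entry, the list of rows, each a list of 4 numbers: the shift along the tool's x, y, z in cm, then the turn about the tool's z in rad. In form: [[[tx, ty, tz, turn], ...]]. A call has 1 to 8 rows; each row is the pose to reach, as a shift and turn from the pose commanded when the call began, along the tool's axes at that moment; what a row does not reach only later rows make up. A row lasts 1/8 s, in which the tool goes at most 62.5 mm and 10.7 degrees, less where a joint would pass 70% of its speed; a pose out of reach is approached as far as the arm can. A call with a gripper value outside its range is refused whole. OPENING is the opening, from -1 (shut) to 1 (fully open), set as the call begins (- or left out, the last holds). The fingers move at their own pace and stop on an object; FORCE is the grip in N (left out, the last holds). Time passes only in rows, so rows that repeat a pose let the fingers close. It gives the time, the measured TCP pose, the force, the opening and the grip force at its end, in the units of the state.
- bot.state(): the state, without advancing time (a new reading comes with each control period).
- imaging.grab_frame(name): name is "scene" or "top" or "wrist"; returns a dict with "color" (384x512x3 uint8, red, green, blue), "depth" (384x512 float32, mm along the optical axis (not along the pixel's ray), 0 where there is no reading), "fx", "fy", "cx", "cy" (pixels), "k1" (the pictures are not rectified: a ray, as slopes to the right and down, at radius r is drawn at 1 + k1 r^2 times it, then the intrinsics apply), "eye" and "attitude" of the camera in the world; the wrist camera has in their place "mount" (4x4, takes a point from camera to tool coordinates, whose origin is the TCP and whose axes are the flange's). Camera axes: x right, y down, z forward; pixel columns grow to the right and rows downward; lengths in mm; the calibration is good to about 2 mm. A picture is of the moment at which its call begins: read the wrist's pose just before it.
- job.job_done(): hands the job in; it is judged then, once.
Trained networks look in the newest picture that a camera, given by its name, has taken for a name from the list of things; names that differ only in an ending like _2 or _b are one class to them, and where a whole thing is asked for, a point or a joint stands for the part that bears it (a point fixed in the world has none). Each returns a list of dicts, best first, with "p" (0 to 1); they miss things now and then, are a little off and sometimes report something else, mostly with a low value. They report only what shows in the picture. A call takes as long as a camera call.
- imaging.recognise(camera, target): "at" ([x, y, z] in mm, in world coordinates, good to about 4 mm: the middle of the surface that is visible of it).
- imaging.spot_point(camera, target): "at" ([x, y, z] in mm, in world coordinates, good to about 4 mm: a listed point, or the origin of a listed thing).
The state is a dict: "t": time; "joint_pos": joint angles; "joint_velocities": joint speeds; "tau": joint torques, N m; "position": TCP position; "tcp_rot": TCP orientation; "ft_force": force on the tool from outside, world axes, zero at the start; "wrist_torque": the same for the moment, N m; "grip_width": finger opening in mm; "grip_force": force on a finger pad.
Only numpy, scipy, OpenCV 4.12 (cv2) and the standard library are available. Lean on these libraries where they do the work, as an engineer would, in place of code of your own. Each camera call takes 0.05 s, during which the arm holds its last target. There are 200 camera calls.

## Working session

There is one attempt and no reset: what is moved stays moved. The work goes in short steps, Python scripts to look and compute and a shell command to move; the robot and the scene stay as the last step left them, time stands still between calls to the robot, and variables do not carry over. Pictures are saved under pics/ and viewed, at most 10 in all, crops included, and the job is handed in when it is done.

```bash
mkdir -p pics
python3 - <<'E'
from station import bot, imaging, job
import cv2,numpy as np
s=bot.state();print(s['t'],s['position'],np.round(s['tcp_rot'],3).tolist(),s['ft_force'],s['grip_width'])
f={}
for c in('scene','top'):
    f[c]=imaging.grab_frame(c)
    for t in('pad_a','lid_a'):
        fn=imaging.spot_point if t=='pad_a' else imaging.recognise
        print(c,t,[(np.round(d['at']).tolist(),round(d['p'],2)) for d in fn(c,t)])
im=np.hstack([cv2.resize(f[c]['color'],(400,300)) for c in f])
cv2.imwrite('pics/a.png',im[:,:,::-1])
E
```

```text
0.0 [ 257.9678796  -568.72737724  230.24942704] [[0.911, 0.413, -0.001], [0.413, -0.911, 0.002], [-0.0, -0.002, -1.0]] [-0.06802398  0.00179285  0.52141794] 85.70344966804673
scene pad_a [([618.0, -232.0, 117.0], 0.96), ([579.0, 161.0, 68.0], 0.7)]
scene lid_a [([555.0, 158.0, 73.0], 0.73), ([607.0, -233.0, 107.0], 0.55)]
top pad_a [([576.0, 166.0, 71.0], 0.92), ([617.0, -236.0, 120.0], 0.6)]
top lid_a [([600.0, -235.0, 103.0], 0.79), ([553.0, 156.0, 71.0], 0.76)]
```

View pics/a.png

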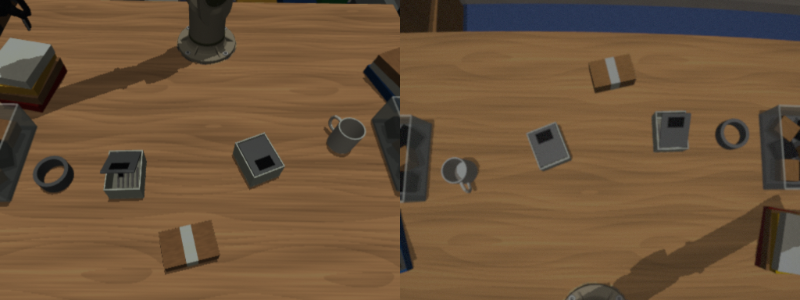

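Left in the top view, px (548,145), is the shut box. The open one is on the robot's right, px (671,130), with its pad near (617,-234,118), so the shut pad will be near (634,-234,70). I'm moving above it with the fingers shut.

```bash
python3 -m inch '[[[48,-15,0,0],[48,-15,0,0],[48,-15,0,0],[48,-15,0,0],[48,-15,0,0],[48,-15,0,0],[48,-15,0,0],[48,-15,0,0]]]' -1 60; python3 -m inch '[[[0,0,0,0],[0,0,0,0]]]'
python3 - <<'E'
from station import bot, imaging, job
import cv2,numpy as np
s=bot.state();print(s['t'],s['position'],np.round(s['tcp_rot'],3).tolist())
for c in('wrist','top'):
    f=imaging.grab_frame(c)
    print(c,[(np.round(d['at']).tolist(),round(d['p'],2)) for d in imaging.spot_point(c,'pad_a')])
    cv2.imwrite(f'pics/b_{c}.png',f['color'][:,:,::-1])
E
```

```text
t: 1.3
position: [632.5, -234.9, 231.5]
tcp_rot: [[0.911, 0.413, 0.0], [0.413, -0.911, -0.0], [0.0, 0.0, -1.0]]
ft_force: [0.4, -0.7, -1.0]
grip_width: 0.1
grip_force: 0.0
t: 1.55
position: [631.1, -236.4, 230.9]
tcp_rot: [[0.911, 0.413, -0.001], [0.413, -0.911, -0.0], [-0.001, -0.0, -1.0]]
ft_force: [-2.0, -1.1, 0.6]
grip_width: 0.3
grip_force: 0.0
1.55 [ 631.05358129 -236.40130726  230.86481885] [[0.911, 0.413, -0.001], [0.413, -0.911, -0.0], [-0.001, -0.0, -1.0]]
wrist [([616.0, -240.0, 120.0], 0.81)]
top [([617.0, -231.0, 118.0], 0.77)]
```

View pics/b_wrist.png

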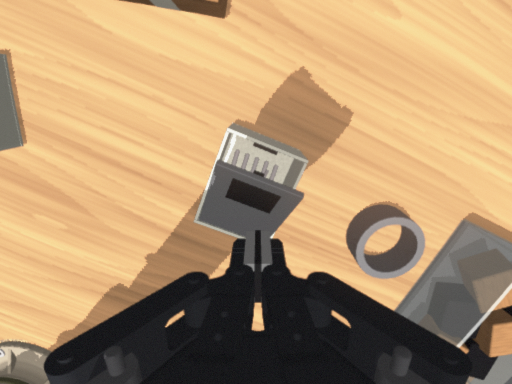

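The wrist view shows the lid open with its black pad at px (252,193). I'm pressing straight down over the spot where the pad ends up when shut.

```bash
python3 -m inch '[[[0.2,0,5,0],[0.2,0,9,0],[0.2,0,11,0],[0.2,0,13,0],[0.2,0,14.5,0],[0.2,0,15.5,0],[0.2,0,15.8,0],[0.2,0,15.8,0]]]'
```

```text
t: 2.75
position: [633.0, -235.6, 73.5]
tcp_rot: [[0.911, 0.413, 0.0], [0.413, -0.911, -0.0], [-0.0, 0.0, -1.0]]
ft_force: [0.1, -0.1, 3.2]
grip_width: 0.1
grip_force: 1.7
```

```bash
python3 -m inch '[[[0,0,0.4,0],[0,0,0.7,0],[0,0,0.9,0],[0,0,1.0,0],[0,0,1.05,0],[0,0,1.05,0]]]'
```

```text
t: 3.5
position: [633.4, -235.5, 64.1]
tcp_rot: [[0.911, 0.413, 0.001], [0.413, -0.911, -0.0], [0.001, 0.001, -1.0]]
ft_force: [-1.5, -0.4, 12.3]
grip_width: -0.1
grip_force: 5.8
```

```bash
python3 -m inch '[[[0,0,0.1,0],[0,0,0.15,0],[0,0,0.15,0]]]'; python3 -m inch '[[[0,0,-0.3,0],[0,0,-0.8,0],[0,0,-2,0],[0,0,-5,0],[0,0,-9,0],[0,0,-14,0],[0,0,-16,0],[0,0,-16,0]]]'
python3 - <<'E'
from station import bot, imaging, job
import cv2,numpy as np
ims=[]
for c in('wrist','scene'):
    f=imaging.grab_frame(c)
    print(c,[(np.round(d['at']).tolist(),round(d['p'],2)) for d in imaging.spot_point(c,'pad_a')])
    ims.append(cv2.resize(f['color'],(400,300)))
cv2.imwrite('pics/c.png',np.hstack(ims)[:,:,::-1])
E
```

```text
t: 3.88
position: [633.5, -235.6, 64.0]
tcp_rot: [[0.911, 0.413, 0.002], [0.413, -0.911, -0.001], [0.001, 0.001, -1.0]]
ft_force: [-4.9, 1.3, 20.5]
grip_width: 0.3
grip_force: 9.8
t: 4.88
position: [633.5, -235.3, 223.1]
tcp_rot: [[0.911, 0.413, 0.002], [0.413, -0.911, -0.001], [0.002, 0.001, -1.0]]
ft_force: [-0.0, 0.4, -0.0]
grip_width: -0.0
grip_force: 0.0
wrist [([634.0, -241.0, 70.0], 0.93)]
scene [([636.0, -233.0, 73.0], 0.71), ([578.0, 164.0, 68.0], 0.67)]
```

View pics/c.png

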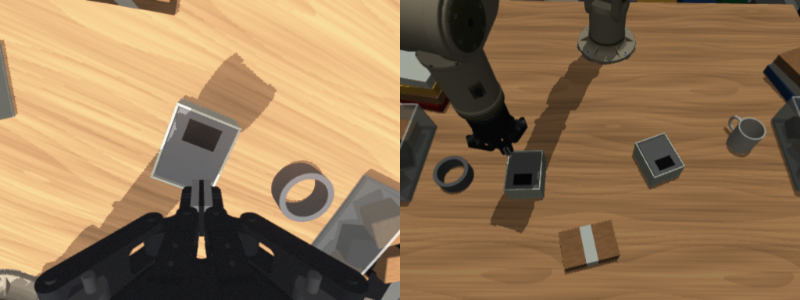

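Both lids look level: pads are at wrist px (203,135), and scene px (523,180) and (664,162). I'll wait a second in case it springs up late, then check again.

```bash
python3 -m inch '[[[0,0,0,0],[0,0,0,0],[0,0,0,0],[0,0,0,0],[0,0,0,0],[0,0,0,0],[0,0,0,0],[0,0,0,0]]]'
python3 - <<'E'
from station import bot, imaging, job
import cv2,numpy as np
ims=[]
for c in('wrist','scene'):
    f=imaging.grab_frame(c)
    print(c,[(np.round(d['at']).tolist(),round(d['p'],2)) for d in imaging.spot_point(c,'pad_a')])
    ims.append(cv2.resize(f['color'],(400,300)))
cv2.imwrite('pics/d.png',np.hstack(ims)[:,:,::-1])
E
```

```text
t: 6.08
position: [633.0, -235.4, 221.3]
tcp_rot: [[0.911, 0.413, 0.0], [0.413, -0.911, 0.0], [0.0, -0.0, -1.0]]
ft_force: [-0.6, -0.4, 0.3]
grip_width: 0.2
grip_force: 0.0
wrist [([635.0, -238.0, 72.0], 0.81)]
scene [([582.0, 164.0, 67.0], 0.96), ([637.0, -234.0, 69.0], 0.61)]
```

View pics/d.png

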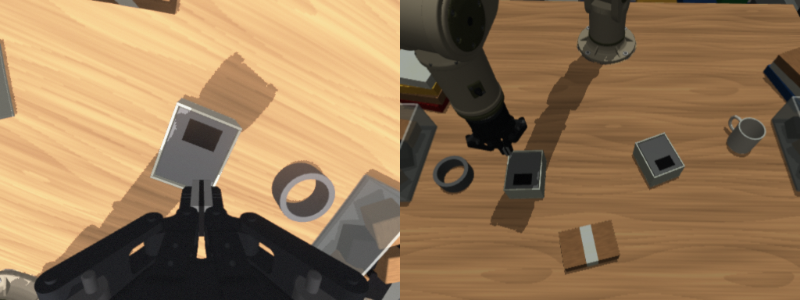

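Nothing has changed: both lids are still flush (wrist px (203,135), scene px (523,180) and (664,162)), and the gripper is well clear.

```bash
python3 -c "
from station import job
print(job.job_done())"
```

```text
the job is handed in; nothing more can be done
None
```

The open lid clicked shut on the first press and was still down over a second later; both boxes looked latched, the gripper was clear, and I handed the job in at about 6 s of the 32 s limit.

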